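# Refit the big-grip shower valve handle

### The job

The grey handle with the yellow grip bar has been taken off the shower valve for cleaning: put it back on the chrome valve's brass stem. Set it over the stem with its bar clearly out of line with the flat brass key (30 degrees or so) so that it rests on top of the key, then press lightly and turn it, without letting go, until it lines up and drops fully home; then let go. Leave the blue massager and the green scoop where they are.

Things in the scene. Friction and masses are not known exactly. Their poses are not given: they have to be found in the camera images.
- knob_grip (a point): Loose valve handle, 0.11-0.21 kg, upright. Round grey skirt 76 mm across, 44 tall; on it a yellow grip bar 72 long (x), 24 thick (y), 48 tall, black line on top; 92 mm tall in all. Point: bar centre, on the axis, 68 mm above the underside, 24 below the top. z up. Below, a slot along x under the bar, open downwards: 22 wide, 68 long, 38 deep. Fits either way round (half a turn is the same).
- stem_key (a point): Fixed valve: chrome drum 80 mm across, 30 tall; on it a flat brass key 48 long (x), 10 thick (y), 20 tall; on that a round tip 10 across, 14 tall. Point: centre of the key's top face, 50 mm above the work surface; z up. Handle resting on the key: its bar centre is 68 mm above this point. Within 14 degrees of the key's line it can go down 20 mm onto the drum: home, bar centre 48 mm above.
- massager: Bystander, loose: blue silicone-look massager, a domed puck 68 mm across and 52 mm tall with a small knob on top. Origin: centre of its underside. Not to be disturbed.
- scoop: Bystander, loose: small green plastic scoop, 142 mm long, 50 mm wide, 34 mm tall; open box end towards its +x, handle towards its -x. Origin: at its underside near mid-length. Not to be disturbed.

How it is judged:
By the outcome, as a careful person would: the job done as asked, in the order asked, and still so for the second after the job is handed in, with the robot touching nothing.
It also fails if it takes over 45 s, if anything falls off the work surface, if the arm or the gripper's body presses on something with over 40 N, if the wrist force passes 120 N, or if a joint passes its speed limit or range.

### The arm

A 6-joint arm with a two-finger parallel gripper is mounted at the origin on the work surface. World frame = base frame: x ahead of the robot, y to its left, z up, the work surface at z = 0. Lengths are in mm, angles in rad, forces in N, time in s.
With the tool pointing down it reaches from about 350 to 975 mm from the base axis. Payload 7.1 kg.
Tool frame: the origin (TCP) lies on the front face of the gripper's body, between the roots of the fingers; the fingertips stand 80 mm ahead of it and the grasp point (between the pads) lies 61 mm ahead of it (env.tips_ahead is the distance from the TCP to the fingertips, in mm); z points along the fingers, y is the direction in which the jaws open and shut (so a half turn about z gives the same grasp; the last joint's range is limited). The gripper opens to 88 mm and grips with 3 to 60 N. Pads are 20 mm wide; open, the fingers measure 115 mm over their backs; the gripper's body (75 mm by 178 mm) begins 61 mm behind the grasp point.
Start: joints at [1.094, 0.423, 1.63, -0, 1.089, -0.019], TCP at [276.203, 560.64, 302.675] pointing down, gripper open.
Joint ranges: [-3, 3], [-0.9, 2.11], [0.09, 2.58], [-1.31, 4.45], [0.11, 2.69], [-2.54, 2.54]. Speed limits (rad/s): [2.39, 2.39, 3.01, 3.14, 3.14, 3.14].

### API

Orientations are given as a unit quaternion [x, y, z, w].
In Python, from station import env, set_gripper, viewer, workorder gives the robot as it stands. Calls block until the motion is done:
- env.reach(position, orientation): joint-space move of the TCP to a pose.
- env.move_l(position, rot=None, rate=150, f_stop=None): straight line of the TCP; rot=None keeps the orientation; rate is the mean speed in mm/s. With f_stop (N) it stops when the force on the tool has changed by that much, and returns True; else False.
- env.move_joints(angles): joint-space move.
- set_gripper(opening): finger opening in mm; the grip force is fixed at half the most; returns when the fingers have stopped.
- env.hold(seconds).
- env.ik(position, orientation): joint angles nearest the present ones, or None.
- env.read_state(): the state.
- viewer.camera(name): name is "side" or "top" or "wrist"; returns the picture (420x560x3 uint8, blue, green, red); there is no depth.
- viewer.camera_params(name): a dict with "fx", "fy", "cx", "cy" (pixels), "dist" ([k1, k2, p1, p2, k3] as OpenCV has them; the pictures are not rectified), "pose" (4x4, takes a point from camera to world coordinates); the wrist camera has in their place "tool_from_camera" (4x4, takes a point from camera to tool coordinates, whose origin is the TCP and whose axes are the flange's). Camera axes: x right, y up, looking along -z (the intrinsics and any distortion apply to the point x, -y, -z); pixel columns grow to the right and rows downward; lengths in mm; the calibration is good to about 2 mm. A picture is of the moment at which its call begins: read the wrist's pose just before it. camera_params takes no time and is no camera call.
A pose or a line that the arm cannot do raises env.IKError and nothing moves.
- workorder.sign_off(): hands the job in, once; it reports no verdict.
The state is a dict: "time_s": time; "qpos": joint angles; "dq": joint speeds; "tau": joint torques, N m; "tool_pos": TCP position; "orientation": TCP orientation; "force": force on the tool from outside, world axes, zero at the start; "wrist_torque": the same for the moment, N m; "width": finger opening in mm.
Only numpy, scipy, OpenCV 4.12 (cv2) and the standard library are available. Lean on these libraries where they do the work, as an engineer would, in place of code of your own. Each camera call takes 0.05 s, during which the arm holds its last target.

## Working session

There is one attempt and no reset: what is moved stays moved. The work goes in short steps, each a Python script; the robot and the scene stay as the last script left them, time stands still between calls to the robot, and variables do not carry over. Pictures are saved under pics/ and viewed, and the job is handed in when it is done.

```bash
ls; mkdir -p pics
python3 - <<'E'
from station import env, set_gripper, viewer, workorder
import cv2
for n in ("top","side","wrist"):
    cv2.imwrite(f"pics/{n}0.png",viewer.camera(n)); print(n,viewer.camera_params(n))
s=env.read_state();print({k:s[k] for k in("time_s","tool_pos","orientation","force","width")})
E
```

```text
pics
top {'fx': 432.60973106999427, 'fy': 432.60973106999427, 'cx': 276.08553486809285, 'cy': 204.40561868127156, 'dist': array([-0.07239211,  0.        ,  0.        ,  0.        ,  0.        ]), 'pose': array([[ 2.95545871e-02,  9.97745899e-01, -6.02465498e-02,
         4.84882697e+02],
       [-9.99563147e-01,  2.95132020e-02, -1.57685001e-03,
        -1.16277872e+01],
       [ 2.04772964e-04,  6.02668340e-02,  9.98182281e-01,
         9.51288794e+02],
       [ 0.00000000e+00,  0.00000000e+00,  0.00000000e+00,
         1.00000000e+00]])}
side {'fx': 401.2194471101425, 'fy': 401.2194471101425, 'cx': 276.66464935710286, 'cy': 209.01926475338448, 'dist': array([-0.01493854,  0.        ,  0.        ,  0.        ,  0.        ]), 'pose': array([[ 8.92384552e-01,  2.62909652e-01, -3.66781033e-01,
         2.01295292e+02],
       [-4.51225497e-01,  5.07707992e-01, -7.33912901e-01,
        -6.70491732e+02],
       [-6.73512395e-03,  8.20433489e-01,  5.71702307e-01,
         6.20823561e+02],
       [ 0.00000000e+00,  0.00000000e+00,  0.00000000e+00,
         1.00000000e+00]])}
wrist {'fx': 301.6566375054404, 'fy': 301.6566375054404, 'cx': 283.10204157588277, 'cy': 207.05062202244528, 'dist': array([-0.00546569,  0.        ,  0.        ,  0.        ,  0.        ]), 'tool_from_camera': array([[ 4.50617079e-04,  9.54500180e-01,  2.98209998e-01,
         8.21287187e+01],
       [ 9.99999864e-01, -5.08164951e-04,  1.15443881e-04,
         3.10475842e-01],
       [ 2.61731074e-04,  2.98209905e-01, -9.54500280e-01,
        -8.22617628e+01],
       [ 0.00000000e+00,  0.00000000e+00,  0.00000000e+00,
         1.00000000e+00]])}
{'time_s': 0.15, 'tool_pos': array([276.06301162, 560.36288786, 302.09940019]), 'orientation': array([ 2.26928848e-01,  9.73911175e-01, -5.46262015e-04, -1.52343449e-04]), 'force': array([ 0.06047427,  0.44314581, -0.83026583]), 'width': 87.82955242852954}
```

View pics/top0.png

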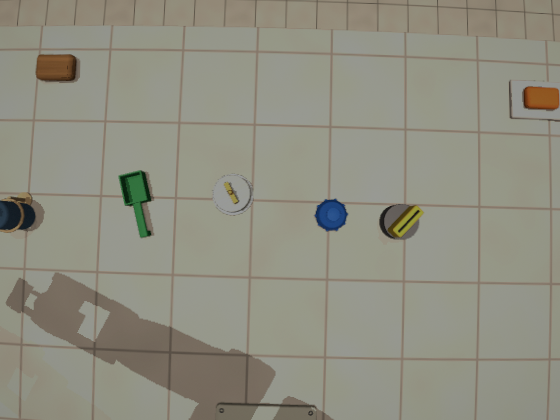

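View pics/side0.png

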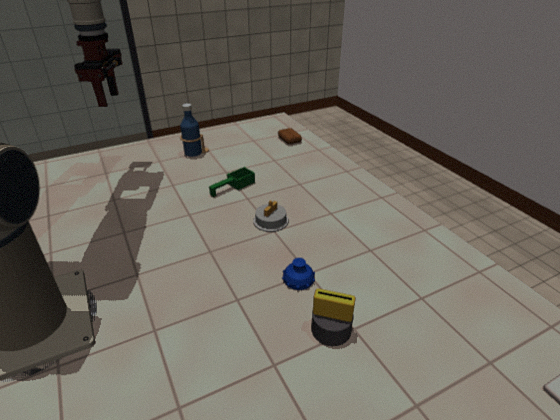

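The top view shows the handle near (405,221), the massager at (331,215), the brass key at (232,193) and the scoop at (137,205). The side view agrees. Next I'll get coarse positions and then move the wrist camera over the handle.

```bash
cat > h.py <<'E'
import numpy as np, cv2
from scipy.spatial.transform import Rotation as R
from station import env, set_gripper, viewer, workorder
def cam(name):
    s=env.read_state(); img=viewer.camera(name); p=viewer.camera_params(name)
    if name=="wrist":
        T=np.eye(4);T[:3,:3]=R.from_quat(s["orientation"]).as_matrix();T[:3,3]=s["tool_pos"]
        p["pose"]=T@p["tool_from_camera"]
    return img,p
def rays(p,uv):
    K=np.array([[p["fx"],0,p["cx"]],[0,p["fy"],p["cy"]],[0,0,1]])
    n=cv2.undistortPoints(np.asarray(uv,float).reshape(-1,1,2),K,np.asarray(p["dist"])).reshape(-1,2)
    d=np.c_[n[:,0],-n[:,1],-np.ones(len(n))]@p["pose"][:3,:3].T
    return p["pose"][:3,3],d
def onplane(p,uv,z):
    o,d=rays(p,uv); return o+d*((z-o[2])/d[:,2])[:,None]
def proj(p,P):
    K=np.array([[p["fx"],0,p["cx"]],[0,p["fy"],p["cy"]],[0,0,1]])
    c=(np.atleast_2d(P)-p["pose"][:3,3])@p["pose"][:3,:3]
    return cv2.projectPoints(c*[1,-1,-1],np.zeros(3),np.zeros(3),K,np.asarray(p["dist"]))[0].reshape(-1,2)
def down(yaw): # tool z down; tool y axis (jaw) at angle yaw in world
    y=np.array([np.cos(yaw),np.sin(yaw),0]);z=np.array([0,0,-1.]);x=np.cross(y,z)
    return R.from_matrix(np.c_[x,y,z]).as_quat()
def yawof(q): 
    y=R.from_quat(q).as_matrix()[:,1]; return np.arctan2(y[1],y[0])
def mask(img,kind,box=None):
    h=cv2.cvtColor(img,cv2.COLOR_BGR2HSV)
    m={"yellow":cv2.inRange(h,(20,150,80),(35,255,255)),"blue":cv2.inRange(h,(105,150,40),(130,255,255)),
       "green":cv2.inRange(h,(50,120,30),(80,255,255)),"brass":cv2.inRange(h,(15,100,60),(35,255,255))}[kind]
    if box: b=np.zeros_like(m);x0,y0,x1,y1=box;b[y0:y1,x0:x1]=1;m=m*b
    return m
def big(m):
    cs,_=cv2.findContours(m,cv2.RETR_EXTERNAL,cv2.CHAIN_APPROX_NONE)
    return max(cs,key=cv2.contourArea)
E
python3 - <<'E'
from h import *
img,p=cam("top")
for k,box,z in(("yellow",(380,195,440,245),92),("brass",(215,175,250,210),50),("blue",(310,190,352,240),25),("green",None,15)):
    c=big(mask(img,k,box)); r=cv2.minAreaRect(c); b=cv2.boxPoints(r)
    print(k,r,onplane(p,[r[0]],z).round(1)); P=onplane(p,b,z); print(P.round(0)[:,:2].tolist())
s=env.read_state();print(np.degrees(yawof(s["orientation"])))
cv2.imwrite("pics/topz.png",cv2.resize(img[160:260,210:450],None,fx=3.3,fy=3.3,interpolation=cv2.INTER_CUBIC))
E
```

```text
yellow ((406.7500305175781, 221.25), (11.31370735168457, 36.06244659423828), 45.0) [[ 510.8 -272.3   92. ]]
[[492.0, -239.0], [545.0, -290.0], [529.0, -306.0], [477.0, -255.0]]
brass ((230.64907836914062, 192.4197235107422), (21.944049835205078, 4.266898155212402), 61.69924545288086) [[561.6  85.6  50. ]]
[[579.0, 101.0], [584.0, 93.0], [544.0, 70.0], [539.0, 78.0]]
blue ((330.506103515625, 214.5548553466797), (30.147809982299805, 31.141695022583008), 83.6598129272461) [[ 522.4 -127.5   25. ]]
[[550.0, -90.0], [559.0, -156.0], [495.0, -165.0], [486.0, -99.0]]
green ((137.87078857421875, 204.10671997070312), (64.45972442626953, 26.233612060546875), 77.00537872314453) [[533.1 291.7  15. ]]
[[594.0, 340.0], [609.0, 283.0], [473.0, 245.0], [458.0, 300.0]]
63.76915427858751
```

View pics/topz.png

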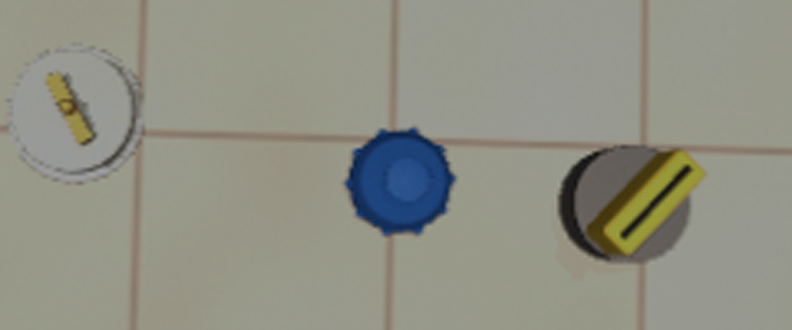

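Handle is near (511,-273) with the bar at about -44°, and the key near (562,85) at about 30°. Moving the wrist camera over the handle, going high to clear the bottle.

Run:
```python
from h import *
s=env.read_state()
env.move_l([276,500,400],rate=200)
q=down(np.radians(46))
print(env.ik([511,-272,290],q), env.ik([562,85,180],down(np.radians(-30))),env.ik([562,85,180],down(np.radians(-60))))
env.reach([540,85,400],down(np.radians(10)))   # passes key, look
img,p=cam("wrist");cv2.imwrite("pics/w1.png",img); np.save("w1pose.npy",p["pose"])
env.reach([511,-272,290],q)
img,p=cam("wrist");cv2.imwrite("pics/w2.png",img);np.save("w2pose.npy",p["pose"])
s=env.read_state();print(s["time_s"],s["tool_pos"],np.degrees(yawof(s["orientation"])),s["qpos"].round(2))
```

```text
[-5.09702696e-01  3.71063852e-01  1.74441022e+00 -4.44089210e-16
  1.02611858e+00 -1.31255415e+00] [ 1.29170068e-01  5.10646964e-01  1.83296408e+00 -4.44089210e-16
  7.97981614e-01  6.52768843e-01] [ 1.29170068e-01  5.10646964e-01  1.83296408e+00 -4.44089210e-16
  7.97981614e-01  1.17636762e+00]
4.2167 [ 511.59897526 -271.1785827   290.42726401] 46.051396884351014 [-0.51  0.37  1.74  0.    1.03 -1.31]
```

View pics/w1.png

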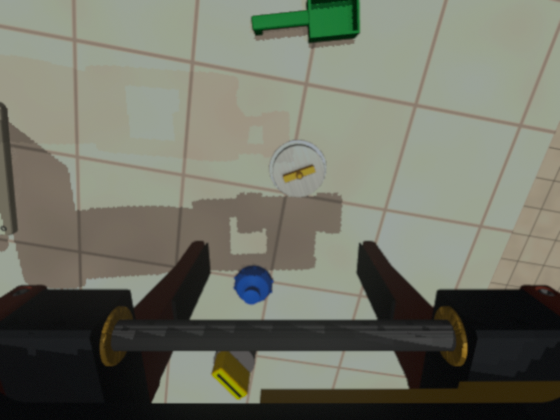

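View pics/w2.png

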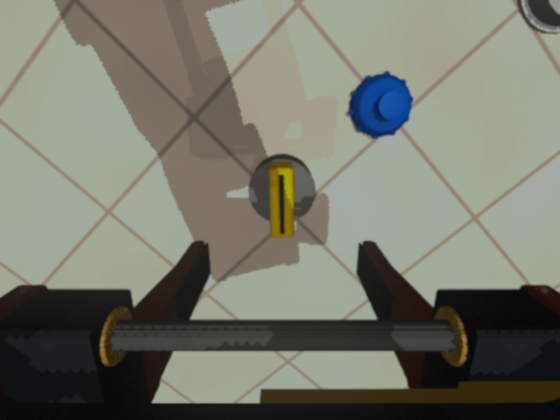

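In w1 the key is at (299,173) on the drum and the scoop and massager are untouched. In w2 the bar stands nearly upright in the image, with its black line centred near (282,203). I'll cast rays through both and check against the top view.

Run:
```python
from h import *
p=viewer.camera_params("wrist")
def line(P,n):
    c=P.mean(0);print(n,"len",np.ptp((P-c)@np.linalg.svd(P-c)[2][0]).round(1))
# handle: black line on top z=92
for nm,z in(("w2",92),):
    img=cv2.imread(f"pics/{nm}.png");p["pose"]=np.load(f"{nm}pose.npy")
    ym=mask(img,"yellow",(255,145,315,250));c=big(ym)
    hull=np.zeros_like(ym);cv2.drawContours(hull,[cv2.convexHull(c)],-1,255,-1)
    g=img.max(2); bl=((g<60)&(cv2.erode(hull,np.ones((5,5)))>0)).astype(np.uint8)*255
    r=cv2.minAreaRect(big(bl));print("black",r)
    b=onplane(p,cv2.boxPoints(r),92); e=np.roll(b,-1,0)-b; L=np.linalg.norm(e,axis=1);i=L.argmax()
    print(onplane(p,[r[0]],92),L,np.degrees(np.arctan2(e[i,1],e[i,0])))
    r=cv2.minAreaRect(c);print("yellow",r,onplane(p,[r[0]],92), onplane(p,cv2.boxPoints(r),92).round(1)[:,:2].tolist())
    cv2.imwrite("pics/w2z.png",cv2.resize(img[140:250,230:330],None,fx=5,fy=5,interpolation=cv2.INTER_CUBIC))
img=cv2.imread("pics/w1.png");cv2.imwrite("pics/w1z.png",cv2.resize(img[130:210,255:345],None,fx=7,fy=7,interpolation=cv2.INTER_CUBIC))
p["pose"]=np.load("w1pose.npy")
m=mask(img,"brass",(275,150,325,190));c=big(m);r=cv2.minAreaRect(c);b=onplane(p,cv2.boxPoints(r),50)
e=np.roll(b,-1,0)-b; L=np.linalg.norm(e,axis=1);i=L.argmax()
print("key",r,onplane(p,[r[0]],50),L,np.degrees(np.arctan2(e[i,1],e[i,0])))
```

```text
black ((281.3633117675781, 203.98899841308594), (56.095458984375, 3.5741169452667236), 88.26429748535156)
[[ 512.34412925 -273.9802806    92.        ]] [ 3.37457236 56.96055022  3.57609499 56.96768088] 137.50774699640226
yellow ((281.0, 199.0), (74.0, 24.0), 90.0) [[ 508.48087809 -270.7312473    92.        ]] [[475.0, -253.9], [490.5, -237.8], [544.6, -288.9], [527.9, -306.3]]
key ((298.7769470214844, 173.7845916748047), (8.764263153076172, 32.00619888305664), 70.55996704101562) [[562.9209882   87.89829543  50.        ]] [46.09681936 12.8604579  46.47786949 12.9955616 ] -150.0386329673934
```

View pics/w1z.png

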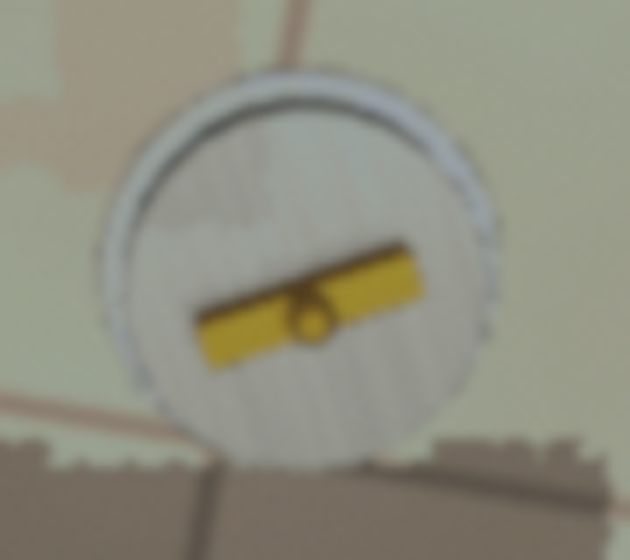

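View pics/w2z.png

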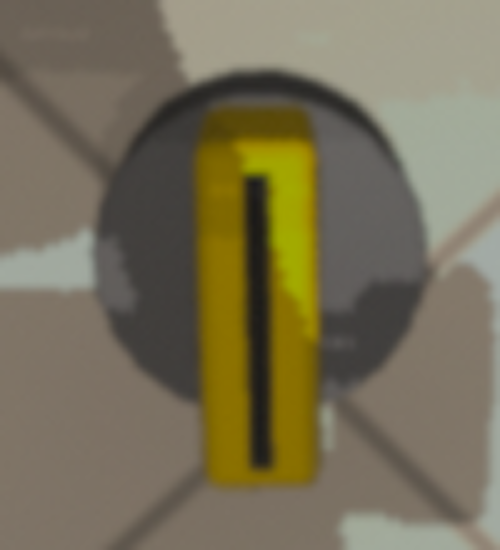

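Handle axis is at (512.3,-274.0) with the bar at -42.5° (black line 57 mm long, so the scale is plausible). Grasping.

Run:
```python
from h import *
q=down(np.radians(47.5))
env.move_l([512.3,-274,200],q,rate=150)
print(env.move_l([512.3,-274,129.5],rate=80,f_stop=10))
set_gripper(20)
s=env.read_state();print(s["time_s"],s["width"],s["tool_pos"],s["force"])
env.move_l([512.3,-274,260],rate=120)
env.hold(0.2)
s=env.read_state();print(s["time_s"],s["width"],s["tool_pos"],s["force"],s["wrist_torque"])
for n in("wrist","side"):
    img,p=cam(n);cv2.imwrite(f"pics/g_{n}.png",img)
    np.save(f"g_{n}.npy",p["pose"])
```

```text
False
7.0 23.686719053211526 [ 512.29955193 -274.01039446  129.46428845] [ 0.12571828 -0.38940279 -0.27142985]
8.4417 23.83815177559497 [ 512.08617361 -273.87993229  259.28656463] [ 0.96600503  0.59662605 -0.97812285] [-0.07155392  0.00936783  0.04089898]
```

View pics/g_wrist.png

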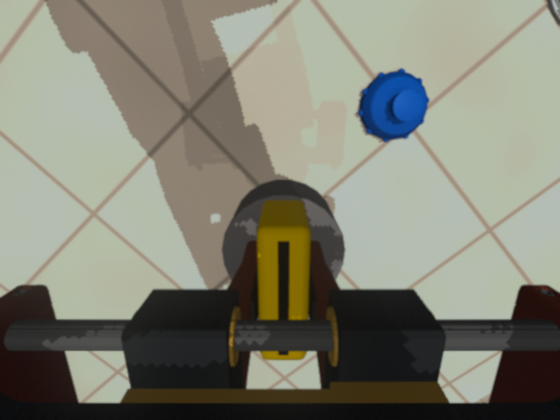

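View pics/g_side.png

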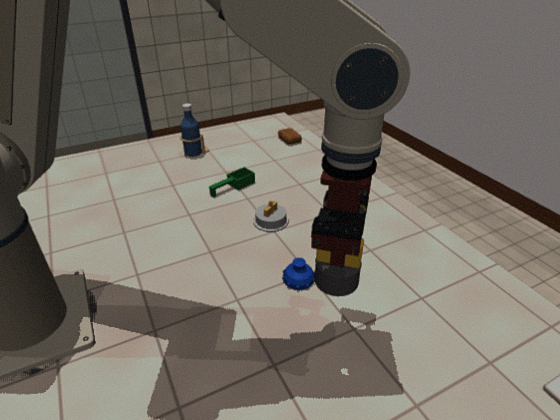

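The handle is held upright (width 23.8 mm). I'll refine the key's centre using only its bright top face in w1, and cross-check with the drum circle.

Run:
```python
from h import *
p=viewer.camera_params("wrist");p["pose"]=np.load("w1pose.npy");img=cv2.imread("pics/w1.png")
h=cv2.cvtColor(img,cv2.COLOR_BGR2HSV)
for v in(100,120,140):
    m=((mask(img,"brass",(275,150,325,190))>0)&(h[...,2]>v)).astype(np.uint8)*255
    r=cv2.minAreaRect(big(m));b=onplane(p,cv2.boxPoints(r),50);e=np.roll(b,-1,0)-b;L=np.linalg.norm(e,axis=1);i=L.argmax()
    print(v,onplane(p,[r[0]],50).round(1),L.round(1),np.degrees(np.arctan2(e[i,1],e[i,0]))%180)
print("man",onplane(p,np.array([[198,322],[212,370],[424,293],[410,258]])/7+[255,130]-.43,50).round(1).tolist())
# expected projected outlines overlay check, drum top circle z=30 & bottom 0
c=np.array([562,87]);t=np.linspace(0,2*np.pi,60)
q=viewer.camera_params("top");ti=cv2.imread("pics/top0.png")
k=np.radians(30);ux=np.array([np.cos(k),np.sin(k)]);uy=np.array([-ux[1],ux[0]])
out=[]
for P,I,x,y,w,hh in((p,img,255,130,90,80),(q,ti,202,160,60,65)):
    f=6;Z=cv2.resize(I[y:y+hh,x:x+w],None,fx=f,fy=f,interpolation=cv2.INTER_CUBIC)
    def dr(X,col): cv2.polylines(Z,[((proj(P,X)-[x,y]+.5)*f).astype(np.int32)],True,col,1)
    dr(np.c_[c+40*np.c_[np.cos(t),np.sin(t)],np.full(60,30)],(0,0,255));dr(np.c_[c+40*np.c_[np.cos(t),np.sin(t)],np.full(60,0)],(255,0,0))
    dr(np.c_[np.array([c+a*24*ux+b*5*uy for a,b in((1,1),(1,-1),(-1,-1),(-1,1))]),np.full(4,50)],(0,255,0))
    dr(np.c_[c+5*np.c_[np.cos(t),np.sin(t)],np.full(60,64)],(255,0,255))
    out.append(cv2.copyMakeBorder(Z,0,480-Z.shape[0],0,0,cv2.BORDER_CONSTANT) if Z.shape[0]<480 else Z)
H=max(o.shape[0] for o in out[:])
Z0,Z1=[cv2.resize(o,None,fx=.85,fy=.85) for o in out]; H=max(Z0.shape[0],Z1.shape[0])
pad=lambda z:cv2.copyMakeBorder(z,0,H-z.shape[0],0,0,cv2.BORDER_CONSTANT)
cv2.imwrite("pics/ov.png",np.hstack([pad(Z0),pad(Z1)]))
```

```text
100 [[563.3  87.3  50. ]] [46.1 11.5 46.5 11.6] 29.961367311593705
120 [[554.2  82.1  50. ]] [26.   9.7 26.2  9.7] 24.42861401466206
140 [[575.8  94.3  50. ]] [17.2  7.9 17.3  7.9] 28.91041238368868
man [[540.6, 81.3, 50.0], [545.3, 71.7, 50.0], [585.6, 95.5, 50.0], [581.2, 102.1, 50.0]]
```

View pics/ov.png

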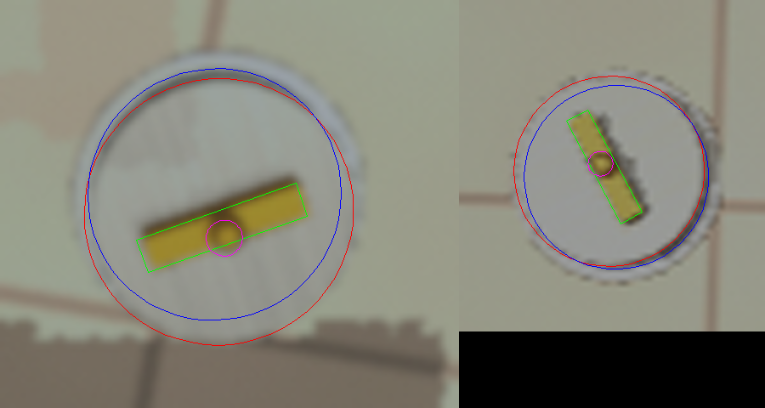

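Wrist gives (563.3,87.3), top (561.6,85.6). I'll use (562.3,86.7) with the key at 29.7°; slot clearance covers the residual. Carrying the handle over with the bar at 60° (30° off) and lowering it until it touches.

Run:
```python
from h import *
C=[562.3,86.7]
env.reach([*C,262],down(np.radians(-30.3)))
env.move_l([*C,200],down(np.radians(-30.3)),rate=120)
env.hold(0.2)
s=env.read_state();print(s["time_s"],s["width"],s["tool_pos"],s["force"],np.degrees(yawof(s["orientation"])))
img,p=cam("side");cv2.imwrite("pics/p_side.png",img)
print(env.move_l([*C,174],rate=25,f_stop=5))
s=env.read_state();print(s["time_s"],s["width"],s["tool_pos"],s["force"],s["wrist_torque"])
img2,p=cam("side")
cv2.imwrite("pics/p_z.png",np.hstack([cv2.resize(i[60:260,180:360],None,fx=2.2,fy=2.5) for i in(img,img2)]))
```

```text
11.15 24.033139874028105 [562.83746159  86.75586974 200.91897525] [ 0.16427045 -0.59531007 -0.55666421] -30.301788047944605
True
11.9833 23.871570979861193 [562.16871616  86.67314718 179.27598683] [-0.13963268  0.0211385   5.07276163] [-0.0524302   0.17641776 -0.02712969]
```

View pics/p_z.png

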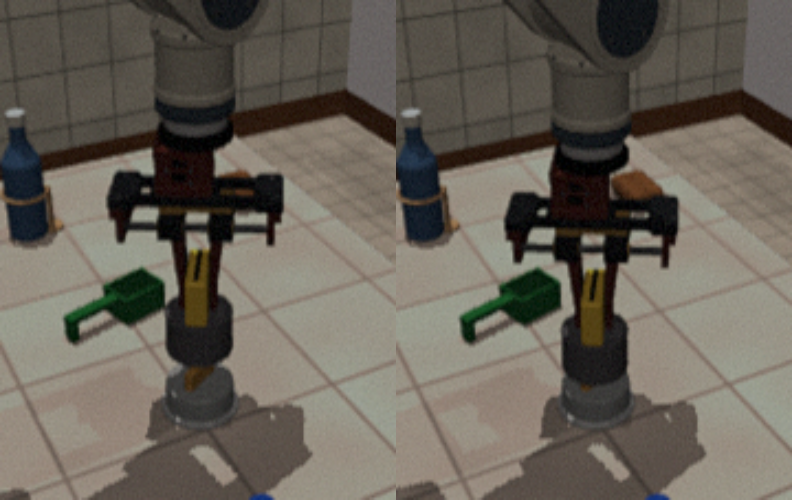

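Contact came at TCP z 179.3 against a predicted 179.5, and the right-hand crop shows the skirt resting on the key with brass visible beneath. So it is resting on the key, 30° off. Now a light press and turning in steps.

Run:
```python
from h import *
C=[562.3,86.7]; z=178.6; 
env.hold(0.2)
for yaw in (-30.3,-34,-38,-42,-46,-49,-52,-55,-58,-60.3):
    env.move_l([*C,z],down(np.radians(yaw)),rate=20) if yaw!=-30.3 else env.move_l([*C,z],rate=20)
    s=env.read_state();f=s["force"][2]
    print(yaw,round(s["time_s"],2),s["tool_pos"].round(1),round(np.degrees(yawof(s["orientation"])),1),s["force"].round(1),s["wrist_torque"].round(2),round(s["width"],1))
    if yaw>-45:
        if f<4: z-=0.6
        elif f>12: z+=0.6
    elif f<2: print("dropped?"); break
```

```text
-30.3 12.48 [562.4  86.7 179.2] -30.3 [-2.8 -0.1  9.5] [-0.08  0.58 -0.01] 24.1
-34 12.73 [562.7  86.8 179.2] -34.0 [-1.5  1.2  6.4] [-0.11  0.37 -0.04] 24.1
-38 12.98 [562.8  86.8 179.1] -38.0 [-0.4 -1.   5.3] [-0.08  0.22 -0.03] 24.0
-42 13.23 [562.7  86.8 178.8] -41.9 [ 1.1 -0.1  3.6] [ 0.04 -0.07 -0.03] 23.6
-46 13.48 [561.8  86.6 177.4] -45.8 [ 0.5  0.1 -1.7] [-0.12  0.05  0.02] 23.7
dropped?
```

The force vanished and z began to fall at about 14–15° off, right at the drop threshold. I'll keep turning to the key's line with slight downward bias, then lower to home with a force stop.

Run:
```python
from h import *
C=[562.3,86.7]; 
def st(t):
    s=env.read_state();print(t,round(s["time_s"],2),s["tool_pos"].round(1),round(np.degrees(yawof(s["orientation"])),1),s["force"].round(1),s["wrist_torque"].round(2),round(s["width"],1))
for yaw,z in ((-50,177),(-55,175.5),(-60.3,174)):
    env.move_l([*C,z],down(np.radians(yaw)),rate=20,f_stop=15);st(yaw)
print(env.move_l([*C,156],rate=30,f_stop=8));st("down")
env.hold(0.2);st("hold")
img,p=cam("side");cv2.imwrite("pics/home.png",cv2.resize(img[60:260,180:360],None,fx=3,fy=3))
```

```text
-50 13.73 [561.9  86.7 176.6] -49.8 [ 0.6 -0.7 -1.1] [-0.04  0.06  0.05] 23.7
-55 13.98 [562.2  86.7 175.4] -54.8 [-0.7  0.  -1. ] [-0.01  0.09 -0.01] 24.1
-60.3 14.23 [562.2  86.7 174. ] -60.0 [ 0.5  0.6 -0.9] [-0.03  0.11  0.02] 23.5
True
down 14.73 [562.2  86.7 159.1] -60.3 [-0.7 -0.4  2.4] [-0.04  0.12  0.02] 23.5
hold 14.93 [562.2  86.7 159.1] -60.3 [0.6 0.7 2.4] [-0.   -0.13  0.  ] 24.0
```

View pics/home.png

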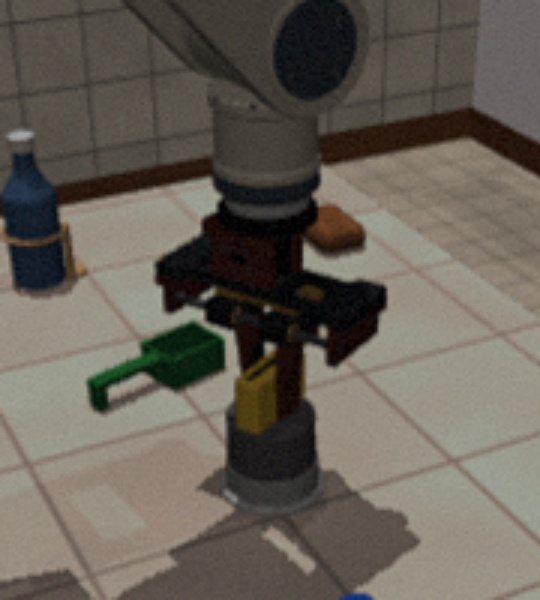

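TCP z is 159.1 against a predicted 159.5, and the skirt sits flush on the drum with no gap, so it is home. Releasing, lifting and checking.

Run:
```python
from h import *
set_gripper(70)
s=env.read_state();print(s["width"],s["force"].round(1))
env.move_l([562.3,86.7,290],rate=150)
env.hold(0.2)
img,p=cam("wrist");cv2.imwrite("pics/f_w.png",img)
c=big(mask(img,"yellow",(230,130,340,260)));r=cv2.minAreaRect(c)
hull=np.zeros(img.shape[:2],np.uint8);cv2.drawContours(hull,[cv2.convexHull(c)],-1,255,-1)
bl=((img.max(2)<60)&(cv2.erode(hull,np.ones((5,5)))>0)).astype(np.uint8)*255
r=cv2.minAreaRect(big(bl))
for z in(122,142):
    b=onplane(p,cv2.boxPoints(r),z);e=np.roll(b,-1,0)-b;L=np.linalg.norm(e,axis=1);i=L.argmax()
    print(z,r[0],onplane(p,[r[0]],z).round(1),L[i].round(1),np.degrees(np.arctan2(e[i,1],e[i,0]))%180)
env.reach([420,-60,400],down(np.radians(-10)))
a,p=cam("side");cv2.imwrite("pics/f_s.png",a);t,pt=cam("top");cv2.imwrite("pics/f_t.png",t)
for k,box,z in(("blue",(310,190,352,240),25),("green",None,15)):
    r=cv2.minAreaRect(big(mask(t,k,box)));print(k,r)
print(env.read_state()["time_s"])
```

```text
69.59619350919695 [1.2 0.4 0.6]
122 (283.4999694824219, 210.49998474121094) [[562.9  87.  122. ]] 57.7 29.67294032619355
142 (283.4999694824219, 210.49998474121094) [[568.6  90.3 142. ]] 53.0 29.672940326193523
blue ((332.6923522949219, 206.0384521484375), (29.613536834716797, 14.708709716796875), 11.309932708740234)
green ((137.87078857421875, 204.10671997070312), (64.45972442626953, 26.233612060546875), 77.00537872314453)
18.3083
```

View pics/f_w.png

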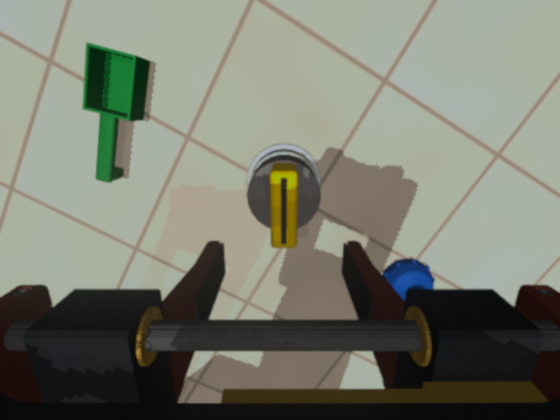

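View pics/f_s.png

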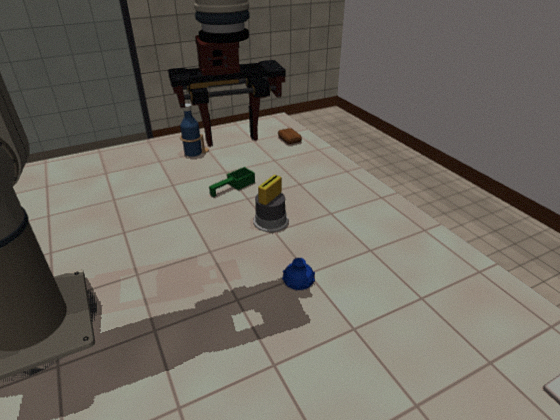

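View pics/f_t.png

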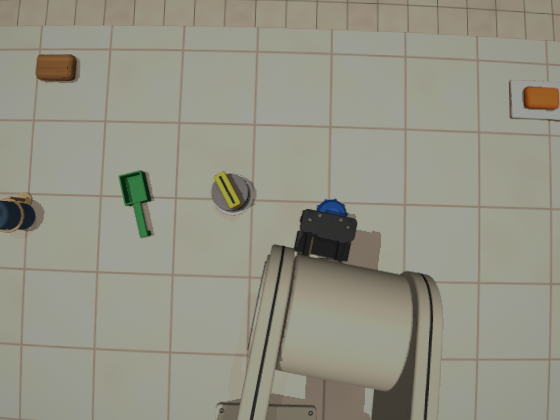

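The wrist view shows the bar's black line centred at (283,210), and the side view shows the handle seated on the drum at (271,205). At top height 122 mm (home), the line measures 57.7 mm, against 57.0 before the pick-up. At 142 mm (still resting on the key) it would measure only 53.0. The scoop is pixel-identical to the start. The massager is half hidden by the gripper in the top view, but in the side view it is still at (298,275). Handing in.

Run:
```python
from h import *
a=cv2.imread("pics/side0.png");b=cv2.imread("pics/f_s.png")
for i in(a,b): print(cv2.minAreaRect(big(mask(i,"blue",(270,250,330,300)))))
print(workorder.sign_off())
```

```text
((298.25, 275.25), (28.991378784179688, 29.698482513427734), 45.0)
((298.7500305175781, 275.7500305175781), (28.991378784179688, 29.698482513427734), 45.0)
the job is handed in; nothing more can be done
None
```

The handle is back on the valve stem, fully home and released, and I handed the job in at about 18 s of the 45 s allowed.

- **Resting on the key:** I set the handle over the stem with its bar 30° off the key. It touched at TCP z 179.3 mm; I expected 179.5.
- **Turning home:** I pressed with roughly 4–10 N and turned without letting go. The load fell away about 14° off the key's line. I kept turning into line and lowered it to TCP z 159.1 mm, against 159.5 expected. Then I let go and lifted clear.
- **Final position:** The bar centre measured (562.9, 87.0) mm at 29.7°; the key is near (562.3, 86.7) at about 30°. The black line's apparent length matches the home height, not the height of a handle still resting on the key.
- **Bystanders:** The scoop's outline in the top view is unchanged from the start. The gripper half hid the massager in my last top view, so I checked it in the side view, where it agreed to half a pixel.
- **Disagreement:** The top and wrist cameras placed the key about 2 mm apart. I used a point in between, which was well within the slot's clearance.

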